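Spacer and cover plate on the decorating wheel's bearing housing

TASK

The bearing housing of the decorating wheel is being put back together: slide the shouldered spacer over the upright shaft, shoulder down as it lies, until it sits fully home in the recess round the shaft, and let go of it only then, without dropping it. Then pick up the flat cover plate, bring it down over the shaft with its rounded end above the housing's rounded end, and hold it level about a centimetre above the housing with its three screw holes lined up over the three threaded holes, touching neither housing nor spacer, so that a workmate can start the long screws through it. Finish while still holding it there, and leave the other things on the table where they are.

Things in the scene. Friction and masses are not known exactly. Their poses are not given: they have to be found in the camera images.
- housing: dark grey bearing housing, fixed: a foot 150 x 92 mm and 10 mm thick, a round column, and a flange 60 mm above the table, with a bare steel shaft standing upright in it. Origin at the foot's underside on the shaft's axis; z up; +x points to the flange's rounded end. The flange has the same outline as the cover plate: 56 mm wide (y from -28 to +28), square end at x = -54 mm, half-round end reaching x = +62 mm. A round recess, 50 mm wide and 8 mm deep, surrounds the shaft.
- seat (a point): point on the shaft's axis on the floor of the housing's recess, 52 mm above the table, where the spacer's underside comes to sit; its axes are the housing's
- shaft_top (a point): centre of the shaft's upper end, 107 mm above the table and 47 mm above the flange's upper face; the shaft is 16 mm thick, tapering over its top 5 mm to 9 mm
- thread_a (a point): mouth of the single threaded hole (5 mm) at the housing's rounded end, in the flange's upper face, 60 mm above the table, 46 mm from the shaft's axis (housing x = +46, y = 0 mm)
- thread_b (a point): mouth of a threaded hole (5 mm) at the square end, same height; housing x = -42, y = +17 mm
- thread_c (a point): mouth of a threaded hole (5 mm) at the square end, same height; housing x = -42, y = -17 mm
- spacer_mid (a point): centre, half-way up, of the loose steel spacer: a sleeve 28 mm in outer diameter and 36 mm high overall, with a shoulder 42 mm wide and 6 mm high at its lower end and a 19 mm bore right through. It stands upright on the table, shoulder down, so this point starts 18 mm above the table; z up along the bore. 0.11 kg, more or less. The sleeve above the shoulder is the place to grip it; the shaft comes up through it and stands 19 mm above its top when it is home.
- cover_mid (a point): centre of the big bore, half-way up, of the loose flat bare-metal cover plate, which lies on the table, so this point starts 5 mm above it. Plate 10 mm thick, 56 mm wide (y from -28 to +28), with straight parallel sides from x = -54 mm (square end) to x = +34 mm and a half-round end reaching x = +62 mm; +x points to the rounded end, z up. The bore is 38 mm wide. About 0.14 kg, centre of mass within 5 mm of this point; hold it across its width, by its straight sides.
- cover_hole_a (a point): centre of the single 12 mm screw hole at the plate's rounded end (plate x = +46, y = 0 mm), half-way up; belongs over thread_a
- cover_hole_b (a point): centre of a 12 mm screw hole at the plate's square end (plate x = -42, y = +17 mm); belongs over thread_b
- cover_hole_c (a point): centre of a 12 mm screw hole at the plate's square end (plate x = -42, y = -17 mm); belongs over thread_c
- spacer: the spacer as a body, origin at the centre of its underside, axes as spacer_mid
- cover: the cover plate as a body, origin at the centre of its bore on the underside, axes as cover_mid
- thrown_cup: bystander: loose brown clay cup, 65 mm wide and 62 mm high; origin at the centre of its underside
- slip_cup: bystander: loose small whitish cup, 58 mm wide and 52 mm high; origin at the centre of its underside
- rib: bystander: loose flat wooden potter's rib, 107 x 48 x 8 mm; origin at the centre of its underside
Things that resemble listed ones, but are neither listed nor needed, are in the scene too. What is shaped like the spacer but orange or yellow is not meant.

How it is judged:
On the way:
1. the spacer sits fully home in the recess over the shaft, upright, and has been let go (horizontal distance between spacer_mid and seat below 0.003 m and z of spacer_mid in the frame of seat between 0.016 and 0.02 m and angle between spacer_mid's own z axis and vertical below 0.06 rad and contact force between the fingers and spacer below 0.3 N), for 0.2 s.
At the end, for the whole second after the job is handed in: Spacer home (3 mm of the axis, 2 mm of its height), upright and let go. The fingers hold the cover at rest, level within 4 degrees, underside 4 to 18 mm above the flange, each screw hole within 3.5 mm (from above) of its threaded hole, touching neither housing nor spacer (all of step 1 and horizontal distance between cover_hole_a and thread_a below 0.0035 m and horizontal distance between cover_hole_b and thread_b below 0.0035 m and horizontal distance between cover_hole_c and thread_c below 0.0035 m and z of cover_mid in the frame of seat between 0.017 and 0.031 m and angle between cover_mid's own z axis and vertical below 0.07 rad and contact force between cover and housing below 0.2 N and contact force between cover and spacer below 0.2 N and contact force between the fingers and cover above 1 N and linear speed of cover below 0.02 m/s); the arm keeps its last pose, push and grip.
It fails at once if the spacer is let fall onto the shaft or down it (horizontal distance between spacer_mid and seat below 0.03 m and contact force between the fingers and spacer below 0.05 N and linear speed of spacer above 0.4 m/s).
It fails at once if a bystander (thrown cup, small cup or rib) is pushed more than 2 cm (distance of any of thrown_cup, slip_cup, rib from where it was at the start of the episode above 0.02 m).
It also fails if it takes over 61 s, if anything falls off the work surface, if the arm or the gripper's body presses on something with over 40 N, if the wrist force passes 120 N, or if a joint passes its speed limit or range.

ROBOT

A 6-joint arm with a two-finger parallel gripper is mounted at the origin on a cart in front of the work surface, level with it; the furniture and walls round the work are solid. World frame = base frame: x ahead of the robot, y to its left, z up, the work surface at z = 0. Lengths are in m, angles in rad, forces in N, time in s.
With the tool pointing down it reaches from about 0.225 to 0.875 m from the base axis. Payload 3.4 kg.
Tool frame: the origin (TCP) lies at the very end of the fingers, on their centre line; the grasp point (between the pads) lies 19 mm behind it; z points along the fingers, x is the direction in which the jaws open and shut, and the axes are right-handed (so a half turn about z gives the same grasp; the last joint's range is limited). The gripper opens to 85 mm and grips with 20 to 120 N. Pads are 22 mm wide; open, the fingers measure 114 mm over their backs; the gripper's body (76 mm by 85 mm) begins 54 mm behind the grasp point. The pads swing forward as they close: fully open they stand 13 mm farther back than shut.
Start: joints at [-1.278, 0.276, 1.505, -0, 1.361, -0.121], TCP at [0.231, -0.527, 0.231] pointing down, gripper open.
Joint ranges: [-2.89, 2.89], [-0.75, 2.08], [0.22, 2.7], [-1.18, 4.32], [0.11, 2.71], [-2.7, 2.7]. Speed limits (rad/s): [2.57, 2.57, 3.14, 3.14, 3.14, 3.14].

INTERFACE

Orientations are given as a unit quaternion [w, x, y, z].
In Python, from rig import manip gives the robot as it stands.
- The arm moves only by the tool carry_out, never from a script. Its argument "series" is a list of rows, each a list of 2 entries, a list of its own where there are three numbers: the shift along the tool's x, y, z in mm, then the turn about the tool's z in degrees. A call has 1 to 10 rows; each row shifts and turns the pose as measured when the row begins, along the tool's axes as they then stand; what a row does not reach is not made up. A row lasts 1/12 s, in which the tool goes at most 41.7 mm and 7.16 degrees, less where a joint would pass 70% of its speed; a pose out of reach is approached as far as the arm can. A call is refused whole if a number of a shift passes 41.7 or a number of a turn 7.16, either way. A call with a gripper value outside its range is refused whole. "fingers" is the finger opening in mm, from 0 to 85.4, set as the call begins (left out, the last holds). The fingers move at their own pace and stop on an object; "squeeze" is the grip in N (left out, the last holds). Time passes only in rows, so rows that do not move let the fingers close. It gives the time, the measured TCP pose, the force and the opening at its end, in the units of the state.
- manip.get_state(): the state, without advancing time (a new reading comes with each control period).
- manip.get_image(name): name is "side" or "top"; returns a dict with "frame" (400x640x3 uint8, blue, green, red), "K" (3x3 intrinsics, pixels), "k1" (the pictures are not rectified: a ray, as slopes to the right and down, at radius r is drawn at 1 + k1 r^2 times it, then the intrinsics apply), "rvec" (rotation vector, rad) and "tvec" (3), from world to camera coordinates, as OpenCV has them. Camera axes: x right, y down, z forward; pixel columns grow to the right and rows downward; lengths in m; the calibration is good to about 2 mm. A picture is of the moment at which its call begins. There is no depth.
- manip.sign_off(): hands the job in, once; it reports no verdict.
The state is a dict: "clock": time; "qpos": joint angles; "qd": joint speeds; "effort": joint torques, N m; "position": TCP position; "ee_rot": TCP orientation; "contact_force": force on the tool from outside, world axes, zero at the start; "moment": the same for the moment, N m; "width": finger opening in m.
Only numpy, scipy, OpenCV 4.12 (cv2) and the standard library are available. Lean on these libraries where they do the work, as an engineer would, in place of code of your own. Each camera call takes 0.05 s, during which the arm holds its last target. There are 200 camera calls.

## Working session

There is one attempt and no reset: what is moved stays moved. The work goes in short steps, Python scripts to look and compute and a tool call to move; the robot and the scene stay as the last step left them, time stands still between calls to the robot, and variables do not carry over. Pictures are saved under pics/ and viewed, about 8 in all and at most 12, crops included, and the job is handed in when it is done.

Besides the shell and the picture viewer there is one more tool, called after "Emit:" as name(argument=value, ...) on one line, values as JSON. carry_out: Moves the arm, as the interface text tells. Its arguments: {"type":"object","properties":{"series":{"type":"array","items":{"type":"array"}},"fingers":{"type":"number"},"squeeze":{"type":"number"}},"required":["series"]}

```bash
mkdir -p pics; cat > h.py <<'E'
import numpy as np, cv2
from rig import manip
def cam(n,save=None):
    d=manip.get_image(n); d['frame']=np.array(d['frame'],np.uint8)
    if save: cv2.imwrite('pics/'+save,d['frame'])
    return d
def ray(d,u,v):
    K=np.array(d['K']);k=d['k1'];p=np.array([(u-K[0,2])/K[0,0],(v-K[1,2])/K[1,1]])
    q=p.copy()
    for _ in range(30): q=p/(1+k*(q@q))
    R=cv2.Rodrigues(np.array(d['rvec'],float))[0];t=np.array(d['tvec'],float).ravel()
    return -R.T@t, R.T@np.array([q[0],q[1],1.])
def plane(d,u,v,z):
    c,r=ray(d,u,v); return c+r*(z-c[2])/r[2]
def proj(d,P):
    K=np.array(d['K']);R=cv2.Rodrigues(np.array(d['rvec'],float))[0]
    c=R@np.array(P,float)+np.array(d['tvec'],float).ravel();q=c[:2]/c[2];q=q*(1+d['k1']*(q@q))
    return np.array([K[0,0]*q[0]+K[0,2],K[1,1]*q[1]+K[1,2]])
E
python3 - <<'E'
from h import *
for n in('top','side'):
    d=cam(n,n+'0.png'); print(n,np.round(ray(d,320,200),3).tolist(),np.round(plane(d,320,200,0),3),d['K'][0][0] if True else 0)
s=manip.get_state(); print(s)
E
```

```text
top [[0.393, -0.015, 1.409], [0.107, 0.02, -0.994]] [0.545 0.014 0.   ] 440.5000015701348
side [[0.584, -0.927, 0.582], [-0.047, 0.882, -0.469]] [0.526 0.169 0.   ] 389.46849392327704
{'clock': 0.1, 'qpos': array([-1.27799611e+00,  2.76520505e-01,  1.50604017e+00,  1.33825969e-06,
        1.36070896e+00, -1.20998411e-01]), 'qd': array([-0.00010341, -0.0001887 , -0.00081936, -0.00021289, -0.00095278,
       -0.0005458 ]), 'effort': array([ 1.15826770e-03, -4.17699623e+01, -2.46405548e+01, -4.46371132e-04,
        5.88315437e-03, -1.33370827e-05]), 'position': array([ 0.2310553 , -0.52599752,  0.23051923]), 'ee_rot': array([-5.40349939e-04,  8.37284002e-01, -5.46767589e-01, -6.41164749e-04]), 'contact_force': array([-0.19326665, -0.02691833,  0.17899406]), 'moment': array([ 0.02584199, -0.00481654, -0.00350189]), 'width': 0.08507754878574374}
```

View pics/top0.png

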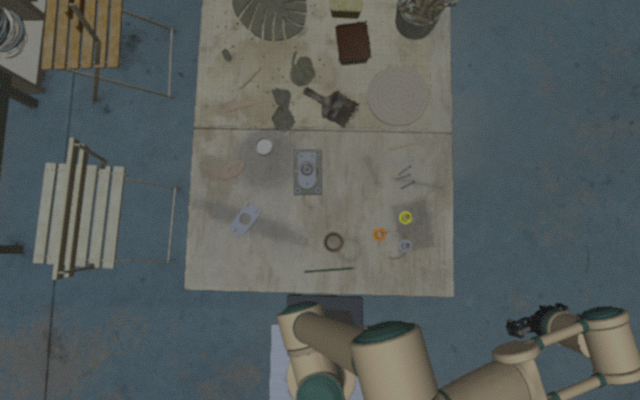

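View pics/side0.png

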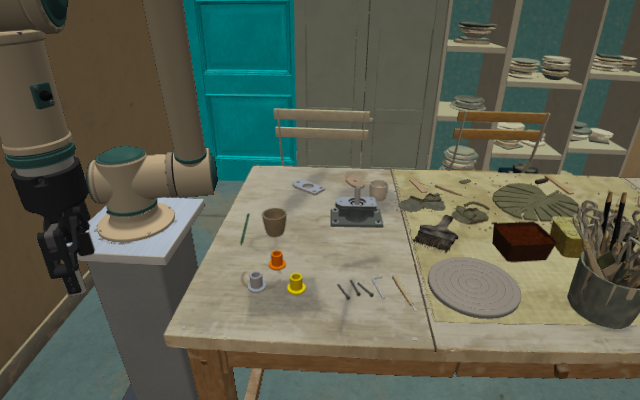

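Top view: steel spacer (405,246), orange (379,235) and yellow (405,217) look-alikes, housing (307,172), cover (245,219), clay cup (333,242), small cup (264,147), rib (222,168). The grey one fits the spacer description; I'll confirm that in an enlarged crop.

```bash
python3 - <<'E'
from h import *
f=np.mean([cam('top')['frame'].astype(float) for _ in range(6)],0); g=np.mean([cam('side')['frame'].astype(float) for _ in range(6)],0)
np.save('top.npy',f);np.save('side.npy',g)
R=lambda a,s:cv2.resize(np.clip(a*1.3,0,255).astype(np.uint8),None,fx=s,fy=s,interpolation=cv2.INTER_CUBIC)
a=np.hstack([R(f[185:265,210:280],5.0),R(f[135:215,270:340],5.0)]); b=R(f[205:265,360:430],3.3); c=R(g[165:300,230:390],3.3)[:198*2,:]
c=R(g[240:300,230:310],3.3); e=R(g[170:230,285:390],2.2)
H=198;row=np.zeros((H,700,3),np.uint8);x=0
for k in (b,c,e):
    w=min(k.shape[1],700-x);h=min(k.shape[0],H);row[:h,x:x+w]=k[:h,:w];x+=w
cv2.imwrite('pics/crop1.png',np.vstack([a,row]))
d=cam('top')
for n,u,v,z in(('spacer',405,246,.036),('cover',245,219,.01),('shaft',307,170,.107),('cup',333,242,.06),('slip',264,147,.05),('rib',222,168,.008)): print(n,plane(d,u,v,z).round(3))
E
```

```text
spacer [ 0.404 -0.253  0.036]
cover [0.477 0.251 0.01 ]
shaft [0.623 0.053 0.107]
cup [ 0.41 -0.03  0.06]
slip [0.704 0.194 0.05 ]
rib [0.641 0.334 0.008]
```

View pics/crop1.png

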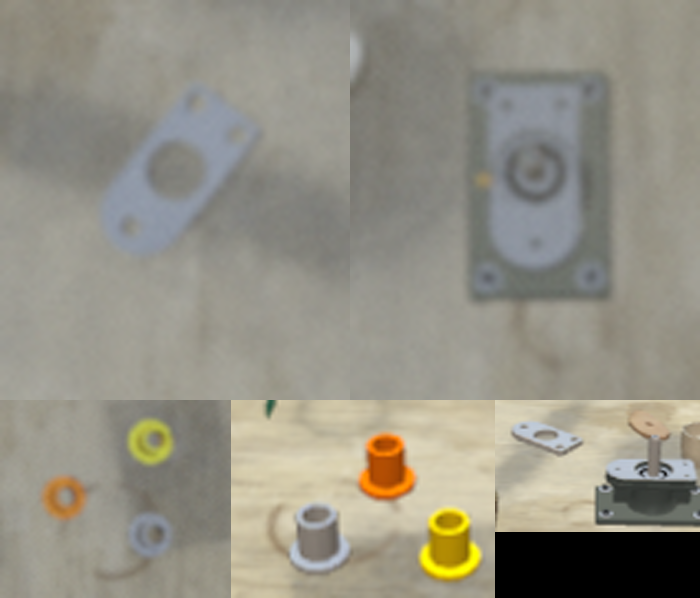

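Crop: the steel spacer (grey) at lower right in top view, left in side view, confirmed as neither orange nor yellow. Housing's rounded end points toward the robot; cover's rounded end points down-left in the image. Now sub-pixel measurements.

```bash
python3 - <<'E'
from h import *
from scipy import ndimage as N
d=cam('top');s=cam('side');f=np.load('top.npy');g=np.load('side.npy')
S=6
def crop(a,x0,x1,y0,y1):
    return cv2.resize(a[y0:y1,x0:x1],None,fx=S,fy=S,interpolation=cv2.INTER_CUBIC)
def px(c,x0,y0): return (np.array(c)+.5)/S-.5+[x0,y0]
def main(m):
    n,l,st,_=cv2.connectedComponentsWithStats(m.astype(np.uint8)); k=1+np.argmax(st[1:,4]); return l==k
# cover
x0,y0=225,195;c=crop(f,x0,268,y0,242)
br=c[...,0]-c[...,2]; print('br pct',np.percentile(br,[5,50,80,90,95]).round(1))
t,_=cv2.threshold(np.clip(br*3+100,0,255).astype(np.uint8),0,255,cv2.THRESH_OTSU);m=main(br*3+100>t)
cs,h=cv2.findContours(m.astype(np.uint8),cv2.RETR_CCOMP,cv2.CHAIN_APPROX_NONE)
out=max(cs,key=cv2.contourArea);W=np.array([plane(d,*px(p[0],x0,y0),.01)[:2] for p in out])
r=cv2.minAreaRect((W*1000).astype(np.float32));print('cover rect mm',r)
for q in cs:
    if q is not out and cv2.contourArea(q)>15:
        M=cv2.moments(q);print(' hole',cv2.contourArea(q)/S**2,plane(d,*px((M['m10']/M['m00'],M['m01']/M['m00']),x0,y0),.01).round(4), plane(d,*px((M['m10']/M['m00'],M['m01']/M['m00']),x0,y0),.005).round(4))
# flange: bright bluish
x0,y0=290,145;c=crop(f,x0,326,y0,200);v=c.sum(2)/3
t,_=cv2.threshold(v.clip(0,255).astype(np.uint8),0,255,cv2.THRESH_OTSU)
br=c[...,0]-c[...,2];print('fl br',np.percentile(br,[5,50,80,95]).round(1))
t2,_=cv2.threshold(np.clip(br*3+100,0,255).astype(np.uint8),0,255,cv2.THRESH_OTSU)
m2=main(br*3+100>t2)
out=max(cv2.findContours(m2.astype(np.uint8),0,1)[0],key=cv2.contourArea)
W=np.array([plane(d,*px(p[0],x0,y0),.06)[:2] for p in out]);print('flange rect',cv2.minAreaRect((W*1000).astype(np.float32)))
# spacer top view & side view
for nm,D,a,(x0,x1,y0,y1) in(('top',d,f,(395,416,235,257)),('side',s,g,(243,272,266,296))):
    c=crop(a,x0,x1,y0,y1);br=c[...,0]-c[...,2]
    t,_=cv2.threshold(np.clip(br*3+100,0,255).astype(np.uint8),0,255,cv2.THRESH_OTSU);m=N.binary_fill_holes(main(br*3+100>t))
    yy,xx=np.nonzero(m);a0=px((xx.min(),yy.min()),x0,y0);a1=px((xx.max(),yy.max()),x0,y0);print(nm,'spacer bbox',a0,a1)
    if nm=='side':
        P=plane(D,(a0[0]+a1[0])/2,a1[1],.0);print('front bottom pt',P.round(4))
        cc,rr=ray(D,0,0);dirn=P[:2]-cc[:2];dirn/=np.linalg.norm(dirn);print(' axis est',P[:2]+dirn*.021)
    cv2.imwrite('pics/m_%s.png'%nm,(c).clip(0,255))
def predict(D,x,y):
    P=[proj(D,(x+r*np.cos(t),y+r*np.sin(t),z)) for r,z in((.021,0),(.021,.006),(.014,.036)) for t in np.linspace(0,6.28,40)]
    return np.min(P,0).round(2),np.max(P,0).round(2)
print('pred @0.404,-.253',predict(d,.404,-.253),predict(s,.404,-.253))
for k in('shaft',):
    print('seat->',proj(d,(.62,.053,.107)),proj(s,(.62,.053,.107)))
E
```

```text
br pct [-9.9 -6.1  7.3 15.9 17.1]
cover rect mm ((475.21807861328125, 254.383544921875), (58.119659423828125, 115.70603942871094), 53.51744842529297)
 hole 8.166666666666666 [0.4413 0.279  0.01  ] [0.4415 0.2801 0.005 ]
 hole 98.875 [0.4784 0.2518 0.01  ] [0.4787 0.2527 0.005 ]
 hole 8.722222222222221 [0.5018 0.2133 0.01  ] [0.5021 0.2141 0.005 ]
 hole 8.902777777777779 [0.522  0.2405 0.01  ] [0.5224 0.2414 0.005 ]
fl br [-12.5  -2.5   7.7  12. ]
flange rect ((632.5658569335938, 54.90052032470703), (123.79719543457031, 82.34156036376953), 1.6333348751068115)
top spacer bbox [398.25       238.58333333] [411.75       252.08333333]
side spacer bbox [247.25       279.91666667] [265.75       291.58333333]
front bottom pt [ 0.4098 -0.2734  0.    ]
 axis est [ 0.40440246 -0.25310477]
pred @0.404,-.253 (array([396.26, 239.25]), array([409.85, 252.6 ])) (array([246.14, 268.91]), array([265.07, 291.65]))
seat-> [306.86011939 170.88901321] [351.73844543 186.66225768][ WARN:0@2.073] global loadsave.cpp:1063 imwrite_ Unsupported depth image for selected encoder is fallbacked to CV_8U.
```

```bash
python3 - <<'E'
from h import *
d=cam('top');s=cam('side');f=np.load('top.npy');g=np.load('side.npy');S=6
def px(c,x0,y0): return (np.array(c)+.5)/S-.5+[x0,y0]
x0,y0=290,145;c=cv2.resize(f[y0:200,x0:326],None,fx=S,fy=S,interpolation=cv2.INTER_CUBIC)
br=c[...,0]-c[...,2]
for th in(3,5,7):
    m=(br>th).astype(np.uint8);m=cv2.morphologyEx(m,cv2.MORPH_OPEN,np.ones((13,13)))
    cs,h=cv2.findContours(m,cv2.RETR_CCOMP,1)
    out=max(cs,key=cv2.contourArea);W=np.array([plane(d,*px(p[0],x0,y0),.06)[:2] for p in out]);print(th,'flange rect',cv2.minAreaRect((W*1000).astype(np.float32)))
# foot: dark pixels
v=c.mean(2);print(np.percentile(v,[5,20,50,80,95]))
m=((br>5)|(v<110)).astype(np.uint8)
# holes in gray
G=cv2.GaussianBlur(v,(0,0),3)
for nm,(u,w) in dict(a=(307,183.6),b=(301.2,155.8),c=(312.2,155.8),ring=(307,169.4)).items():
    X,Y=[int((k-o+.5)*S) for k,o in((u,x0),(w,y0))];r=9 if nm!='ring' else 33
    p=v[Y-r:Y+r+1,X-r:X+r+1];wt=np.clip(np.percentile(p,75)-p,0,None)
    yy,xx=np.mgrid[Y-r:Y+r+1,X-r:X+r+1]
    q=px(((wt*xx).sum()/wt.sum(),(wt*yy).sum()/wt.sum()),x0,y0);print(nm,q.round(2),plane(d,*q,.06).round(4))
b=cv2.resize(g[178:232,322:390],None,fx=8,fy=8,interpolation=cv2.INTER_CUBIC).clip(0,255)
cv2.imwrite('pics/side_h.png',np.hstack([b]).astype(np.uint8))
E
```

```text
3 flange rect ((631.438720703125, 57.980445861816406), (117.6025390625, 59.94499969482422), 0.7317434549331665)
5 flange rect ((631.018310546875, 57.253013610839844), (115.64021301269531, 56.0107421875), 1.1098668575286865)
7 flange rect ((601.5895385742188, 56.04224395751953), (54.752662658691406, 52.88001251220703), 1.753360390663147)
[ 83.26406649  89.13536862 101.72378635 113.37307626 116.71464145]
a [306.74 183.23] [0.5895 0.0548 0.06  ]
b [300.87 155.59] [0.6762 0.0756 0.06  ]
c [311.81 155.4 ] [0.6775 0.0414 0.06  ]
ring [307.01 169.44] [0.6328 0.0551 0.06  ]
```

View pics/side_h.png

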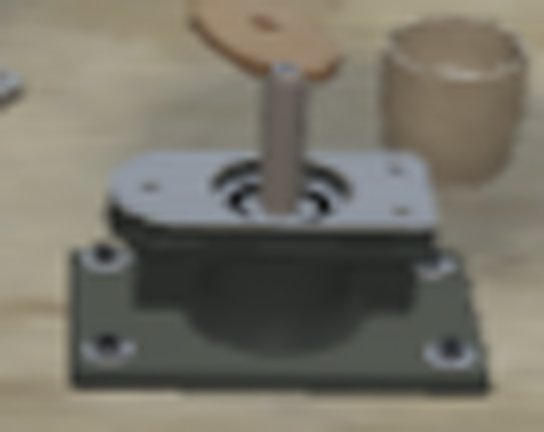

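Side crop: shaft top at about pixel (357.3,186.3), rounded end to the left (toward the robot), consistent with the top view: axis ≈ (0.635,0.057), yaw ≈ 182°. Moving to the spacer now.

Emit:
carry_out(series=[[[-17.5, -26.8, 9], 0], [[-17.5, -26.8, 9], 0], [[-17.5, -26.8, 9], 0], [[-17.5, -26.8, 9], 0], [[-17.5, -26.8, 9], 0], [[-17.5, -26.8, 9], 0], [[-17.5, -26.8, 9], 0], [[-17.5, -26.8, 9], 0], [[-17.5, -26.8, 9], 0], [[-17.5, -26.8, 9], 0]], fingers=85, squeeze=30)

```text
clock: 1.78
position: [0.4117, -0.2587, 0.1383]
ee_rot: [0.005, 0.834, -0.552, 0.006]
contact_force: [0.7, -0.0, 0.4]
width: 0.0848
```

```bash
cat >> h.py <<'E'
from scipy.spatial.transform import Rotation as Ro
def go(x,y,z,ang=None):
    s=manip.get_state();q=s['ee_rot'];R=Ro.from_quat([q[1],q[2],q[3],q[0]]).as_matrix()
    p=s['position'];a=np.degrees(np.arctan2(R[1,0],R[0,0]))
    print('t',round(s['clock'],2),'pos',(p*1000).round(1),'ang',a.round(2),'tilt',R[2].round(3),'w',round(s['width']*1000,2),'F',s['contact_force'].round(1),'q6',s['qpos'][5].round(2))
    print(' shift mm',(R.T@(np.array([x,y,z])-p)*1000).round(1),'' if ang is None else ('turn %.1f'%(a-ang)))
E
python3 - <<'E'
from h import *
d=cam('top');s=cam('side')
for x,y in((.635,.0567),(.632,.0567)): print(proj(d,(x,y,.107)).round(1),proj(s,(x,y,.107)).round(1))
go(.406,-.257,.12,-45)
E
```

```text
[305.8 165.9] [357.1 186.3]
[305.7 166.9] [356.  186.2]
t 1.88 pos [ 411.8 -255.5  137.2] ang -66.74 tilt [ 0.009  0.002 -1.   ] w 85.1 F [-1.1 -0.1  0.6] q6 0.47
 shift mm [-1.   5.9 17.2] turn -21.7
```

Emit:
carry_out(series=[[[0, 0, 10], -7.1], [[0, 0, 10], -7.1], [[0, 0, 10], -7.1], [[0, 0, 5], 0], [[0, 0, 0], 0]])

```text
clock: 2.3
position: [0.4133, -0.2572, 0.1026]
ee_rot: [0.006, 0.923, -0.384, 0.004]
contact_force: [0.1, -0.5, 0.5]
width: 0.085
```

```bash
python3 - <<'E'
from h import *
d=cam('top');s=cam('side')
go(.406,-.257,.03,-45)
R=lambda a,s:cv2.resize(a,None,fx=s,fy=s,interpolation=cv2.INTER_CUBIC)
cv2.imwrite('pics/c3.png',np.hstack([R(d['frame'][210:290,365:445],5),R(s['frame'][220:300,220:300],5)]))
E
```

```text
t 2.4 pos [ 413.8 -257.5  103.4] ang -45.17 tilt [ 0.014  0.007 -1.   ] w 84.87 F [0.5 0.1 0.5] q6 0.1
 shift mm [-6.9  4.7 73.3] turn -0.2
```

View pics/c3.png

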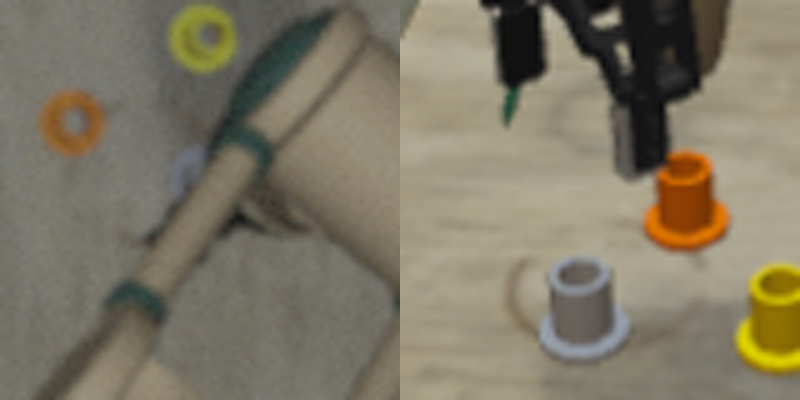

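Crop: gripper open above-left of the grey spacer (side crop (585,305)), clear of orange and yellow. Descending.

Emit:
carry_out(series=[[[-7, 5, 15], 0], [[0, 0, 20], 0], [[0, 0, 20], 0], [[0, 0, 0], 0]])

```text
clock: 2.73
position: [0.4082, -0.2613, 0.0512]
ee_rot: [0.008, 0.921, -0.388, 0.011]
contact_force: [-0.8, 0.4, -0.6]
width: 0.085
```

```bash
python3 - <<'E'
from h import *
go(.406,-.257,.009,-45)
E
```

```text
t 2.73 pos [ 408.2 -261.3   51.2] ang -45.7 tilt [ 0.025  0.006 -1.   ] w 85.01 F [-0.8  0.4 -0.6] q6 0.1
 shift mm [-5.7 -1.7 42. ] turn -0.7
```

Emit:
carry_out(series=[[[-5, -2, 0], 0], [[0, 0, 0], 0], [[0, 0, 0], 0]])

```text
clock: 2.98
position: [0.407, -0.2576, 0.0532]
ee_rot: [0.008, 0.921, -0.39, 0.012]
contact_force: [0.4, -0.2, 1.3]
width: 0.0852
```

```bash
python3 - <<'E'
from h import *
for i in range(3):
  go(.406,-.257,.009,-45); cam('top')
E
```

```text
t 2.98 pos [ 407.  -257.6   53.2] ang -45.92 tilt [ 0.028  0.006 -1.   ] w 85.24 F [ 0.4 -0.2  1.3] q6 0.11
 shift mm [-2.3  0.  44.2] turn -0.9
t 3.03 pos [ 406.9 -257.5   53.3] ang -45.91 tilt [ 0.028  0.006 -1.   ] w 84.61 F [ 0.5  0.1 -0.2] q6 0.11
 shift mm [-2.2  0.1 44.3] turn -0.9
t 3.08 pos [ 406.9 -257.5   53.2] ang -45.9 tilt [ 0.028  0.006 -1.   ] w 84.91 F [-0.9 -1.  -0.4] q6 0.11
 shift mm [-2.2  0.1 44.2] turn -0.9
```

Emit:
carry_out(series=[[[-1, 0, 7], 0], [[-0.5, 0, 7], 0], [[0, 0, 7], 0], [[0, 0, 7], 0], [[0, 0, 7], 0], [[0, 0, 4], 0], [[0, 0, 0], 0]])

```text
clock: 3.72
position: [0.407, -0.2576, 0.0107]
ee_rot: [0.008, 0.921, -0.39, 0.013]
contact_force: [0.4, 0.5, 0.2]
width: 0.0851
```

```bash
python3 - <<'E'
from h import *
go(.406,-.257,.010,-45)
E
```

```text
t 3.72 pos [ 407.  -257.6   10.7] ang -45.9 tilt [ 0.03   0.005 -1.   ] w 85.11 F [0.4 0.5 0.2] q6 0.11
 shift mm [-1.2  0.3  0.7] turn -0.9
```

Emit:
carry_out(series=[[[0, 0, 0], 0], [[0, 0, 0], 0], [[0, 0, 0], 0], [[0, 0, 0], 0], [[0, 0, 0], 0], [[0, 0, 0], 0], [[0, 0, 0], 0], [[0, 0, 0], 0]], fingers=0, squeeze=30)

```text
clock: 4.38
position: [0.4072, -0.2577, 0.0109]
ee_rot: [0.008, 0.921, -0.39, 0.013]
contact_force: [-0.1, -0.4, 0.3]
width: 0.0272
```

```bash
python3 - <<'E'
from h import *
s=cam('side');go(.406,-.257,.010,-45)
R=lambda a,s:cv2.resize(a,None,fx=s,fy=s,interpolation=cv2.INTER_CUBIC)
cv2.imwrite('pics/c4.png',R(s['frame'][220:305,200:300],6))
E
```

```text
t 4.43 pos [ 407.1 -257.7   10.9] ang -45.9 tilt [ 0.03   0.005 -1.   ] w 27.66 F [-0.5 -0.6 -1.5] q6 0.11
 shift mm [-1.3  0.3  0.9] turn -0.9
```

View pics/c4.png

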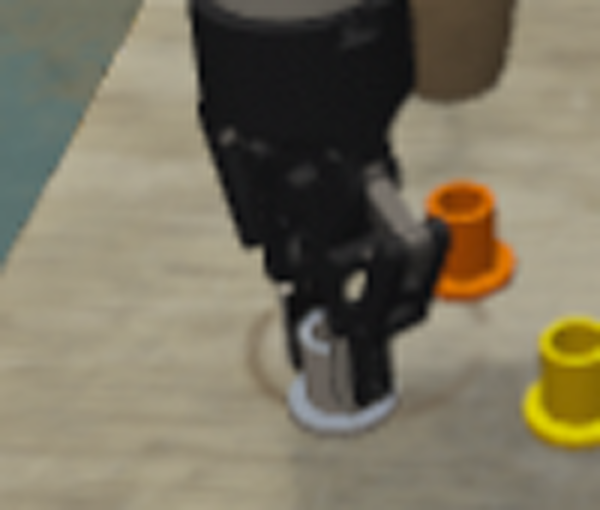

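Grip is on the sleeve (27.7 mm), side crop (345,350). I'll regrip at 90° to centre the other axis too.

Emit:
carry_out(series=[[[0, 0, 0], 0], [[0, 0, 0], 0], [[0, 0, 0], 0], [[0, 0, 0], 0], [[0, 0, 0], -3], [[0, 0, 0], -7], [[0, 0, 0], -7], [[0, 0, 0], -7], [[0, 0, 0], -7], [[0, 0, 0], -7]], fingers=60)

```text
clock: 5.27
position: [0.4079, -0.2583, 0.0113]
ee_rot: [0.013, 0.998, -0.06, 0.01]
contact_force: [-1.4, -0.5, -0.5]
width: 0.0597
```

Emit:
carry_out(series=[[[0, 0, 0], -7], [[0, 0, 0], -7], [[0, 0, 0], -7], [[0, 0, 0], -7], [[0, 0, 0], -7], [[0, 0, 0], -7], [[0, 0, 0], -7], [[0, 0, 0], -3], [[0, 0, 0], 0]])

```text
clock: 6.02
position: [0.4084, -0.2589, 0.0116]
ee_rot: [0.016, 0.918, 0.396, 0.003]
contact_force: [0.5, -0.6, -0.9]
width: 0.0595
```

```bash
python3 - <<'E'
from h import *
go(.4072,-.2577,.010,45)
E
```

```text
t 6.02 pos [ 408.4 -258.9   11.6] ang 46.63 tilt [-0.007  0.033 -0.999] w 59.45 F [ 0.5 -0.6 -0.9] q6 -1.51
 shift mm [ 0.  -1.8  1.6] turn 1.6
```

Emit:
carry_out(series=[[[0, -1.8, 1.3], 1.5], [[0, 0, 0], 0], [[0, 0, 0], 0], [[0, 0, 0], 0], [[0, 0, 0], 0], [[0, 0, 0], 0], [[0, 0, 0], 0], [[0, 0, 0], 0]], fingers=0, squeeze=40)

```text
clock: 6.68
position: [0.4077, -0.2581, 0.0108]
ee_rot: [0.017, 0.924, 0.381, 0.004]
contact_force: [-0.3, -0.5, 0.0]
width: 0.0268
```

Emit:
carry_out(series=[[[0, 0, -8], 0], [[0, 0, -12], 0], [[0, 0, -14], 0], [[0, 0, -14], 0], [[0, 0, -14], 0], [[0, 0, -14], 0], [[0, 0, -14], 0], [[0, 0, -12], 0], [[0, 0, -8], 0], [[0, 0, 0], 0]])

```text
clock: 7.52
position: [0.4035, -0.2533, 0.128]
ee_rot: [0.015, 0.924, 0.381, 0.003]
contact_force: [0.0, -0.4, -1.2]
width: 0.0267
```

```bash
python3 - <<'E'
from h import *
go(.635,.0567,.135,45)
E
```

```text
t 7.52 pos [ 403.5 -253.3  128. ] ang 44.81 tilt [-0.006  0.03  -1.   ] w 26.68 F [ 0.  -0.4 -1.2] q6 -1.48
 shift mm [382.7 -56.5 -10.9] turn -0.2
```

Emit:
carry_out(series=[[[8, -1, -1], 0], [[15, -2, -1], 0], [[15, -2, -1], 0], [[15, -2, -1], 0], [[15, -2, -1], 0], [[15, -2, -1], 0], [[15, -2, -1], 0], [[15, -2, -1], 0], [[15, -2, -1], 0], [[15, -2, -1], 0]])

```text
clock: 8.35
position: [0.4913, -0.1293, 0.1301]
ee_rot: [0.009, 0.926, 0.378, -0.001]
contact_force: [0.4, -0.6, -1.7]
width: 0.0271
```

Emit:
carry_out(series=[[[15, -2, 0], 0], [[15, -2, 0], 0], [[15, -2, 0], 0], [[15, -2, 0], 0], [[15, -2, 0], 0], [[15, -2, 0], 0], [[15, -2, 0], 0], [[15, -2, 0], 0], [[15, -2, 0], 0], [[10, -2, 0], 0]])

```text
clock: 9.18
position: [0.5803, 0.0021, 0.1171]
ee_rot: [0.002, 0.925, 0.379, -0.009]
contact_force: [-0.0, -0.9, -1.0]
width: 0.0271
```

```bash
python3 - <<'E'
from h import *
go(.635,.0567,.137,45)
E
```

```text
t 9.18 pos [580.3   2.1 117.1] ang 44.55 tilt [-0.017 -0.004 -1.   ] w 27.1 F [-0.  -0.9 -1. ] q6 -0.88
 shift mm [ 76.9  -0.6 -21.2] turn -0.4
```

Emit:
carry_out(series=[[[0, 0, -11], 0], [[0, 0, -11], 0], [[8, 0, -2], 0], [[12, 0, -1], 0], [[12, 0, -1], 0], [[12, 0, -1], 0], [[12, 0, -1], 0], [[10, 0, 0], 0], [[5, 0, 0], 0], [[0, 0, 0], 0]])

```text
clock: 10.02
position: [0.6353, 0.0604, 0.1419]
ee_rot: [-0.0, 0.925, 0.38, -0.011]
contact_force: [-0.7, 0.1, -1.3]
width: 0.0269
```

```bash
python3 - <<'E'
from h import *
go(.635,.0567,.128,45)
d=cam('top');s=cam('side')
R=lambda a,s:cv2.resize(a,None,fx=s,fy=s,interpolation=cv2.INTER_CUBIC)
f=s['frame'][130:230,310:400]
cv2.imwrite('pics/c5.png',R(f,6)); 
print(proj(s,(.635,.0567,.107)).round(1))
E
```

```text
t 10.02 pos [635.3  60.4 141.9] ang 44.7 tilt [-0.021 -0.009 -1.   ] w 26.87 F [-0.7  0.1 -1.3] q6 -0.79
 shift mm [-2.5  2.5 13.9] turn -0.3
[357.1 186.3]
```

View pics/c5.png

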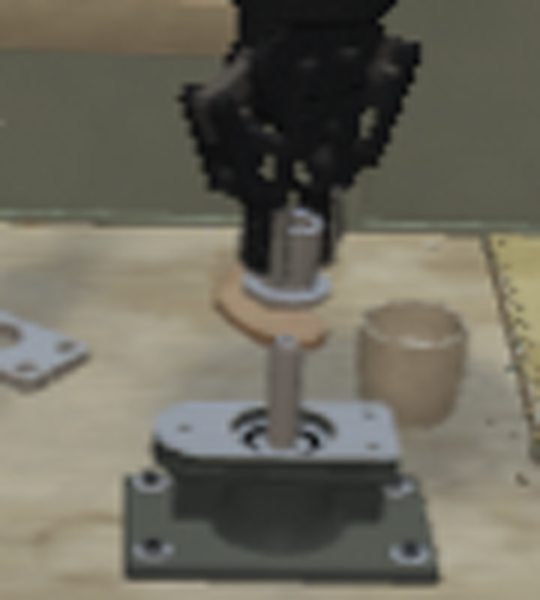

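Crop: spacer held upright, shoulder centred near (287,290), shaft top at (287,340): aligned in x. Correct the last millimetres and lower.

Emit:
carry_out(series=[[[-2.5, 2.5, 4], 0], [[0, 0, 5], 0], [[0, 0, 3], 0], [[0, 0, 0], 0]])

```text
clock: 10.45
position: [0.632, 0.054, 0.1283]
ee_rot: [-0.0, 0.925, 0.379, -0.014]
contact_force: [0.5, -0.2, -0.8]
width: 0.0271
```

```bash
python3 - <<'E'
from h import *
go(.635,.0567,.0628,45)
E
```

```text
t 10.45 pos [632.   54.  128.3] ang 44.61 tilt [-0.025 -0.011 -1.   ] w 27.15 F [ 0.5 -0.2 -0.8] q6 -0.79
 shift mm [ 5.7  0.9 65.4] turn -0.4
```

Emit:
carry_out(series=[[[2.5, 0.2, 2], 0], [[1.5, 0, 2], 0], [[0, 0, 0], 0], [[0, 0, 0], 0]])

```text
clock: 10.78
position: [0.6344, 0.056, 0.1234]
ee_rot: [-0.001, 0.925, 0.379, -0.014]
contact_force: [-1.1, 0.7, -1.2]
width: 0.0266
```

```bash
python3 - <<'E'
from h import *
go(.635,.0567,manip.get_state()['position'][2],45)
E
```

```text
t 10.78 pos [634.4  56.  123.4] ang 44.52 tilt [-0.026 -0.012 -1.   ] w 26.58 F [-1.1  0.7 -1.2] q6 -0.79
 shift mm [ 0.9 -0.  -0. ] turn -0.5
```

Emit:
carry_out(series=[[[0.7, 0.1, 4], 0], [[0.1, 0.05, 4], 0], [[0.1, 0.05, 4], 0], [[0.1, 0.05, 4], 0], [[0.1, 0.05, 4], 0], [[0, 0, 0], 0]])

```text
clock: 11.28
position: [0.636, 0.0576, 0.1023]
ee_rot: [-0.001, 0.925, 0.379, -0.012]
contact_force: [-0.4, 0.3, -1.0]
width: 0.0268
```

```bash
python3 - <<'E'
from h import *
go(.635,.0567,.0628,45)
E
```

```text
t 11.28 pos [636.   57.6 102.3] ang 44.52 tilt [-0.022 -0.011 -1.   ] w 26.75 F [-0.4  0.3 -1. ] q6 -0.79
 shift mm [-0.5  0.3 39.5] turn -0.5
```

Spacer underside is past the shaft's taper with no contact force. Continue.

Emit:
carry_out(series=[[[-0.6, 0, 5], 0], [[0, 0, 6], 0], [[0, 0, 6], 0], [[0, 0, 6], 0], [[0, 0, 5], 0], [[0, 0, 3], 0], [[0, 0, 0], 0]])

```text
clock: 11.87
position: [0.6356, 0.0579, 0.0678]
ee_rot: [-0.001, 0.925, 0.379, -0.011]
contact_force: [1.6, 2.1, -0.5]
width: 0.027
```

```bash
python3 - <<'E'
from h import *
go(.635,.0567,.0628,45)
E
```

```text
t 11.87 pos [635.6  57.9  67.8] ang 44.51 tilt [-0.02  -0.011 -1.   ] w 27.0 F [ 1.6  2.1 -0.5] q6 -0.79
 shift mm [-1.2  0.5  5. ] turn -0.5
```

Emit:
carry_out(series=[[[0, 0, 2], 0], [[0, 0, 1.5], 0], [[0, 0, 1], 0], [[0, 0, 1], 0], [[0, 0, 0], 0]])

```text
clock: 12.28
position: [0.6357, 0.0579, 0.0638]
ee_rot: [-0.001, 0.925, 0.379, -0.011]
contact_force: [1.4, -0.2, -1.5]
width: 0.0267
```

```bash
python3 - <<'E'
from h import *
go(.635,.0567,.0628,45)
E
```

```text
t 12.28 pos [635.7  57.9  63.8] ang 44.51 tilt [-0.019 -0.01  -1.   ] w 26.66 F [ 1.4 -0.2 -1.5] q6 -0.79
 shift mm [-1.3  0.4  1. ] turn -0.5
```

Emit:
carry_out(series=[[[0, 0, 1.5], 0], [[0, 0, 1.5], 0], [[0, 0, 1.5], 0], [[0, 0, 0], 0]])

```text
clock: 12.62
position: [0.6357, 0.0579, 0.0638]
ee_rot: [-0.0, 0.925, 0.379, -0.01]
contact_force: [0.8, 1.5, -1.9]
width: 0.027
```

```bash
python3 - <<'E'
from h import *
go(.635,.0567,.0628,45)
E
```

```text
t 12.62 pos [635.7  57.9  63.8] ang 44.53 tilt [-0.018 -0.008 -1.   ] w 26.95 F [ 0.8  1.5 -1.9] q6 -0.79
 shift mm [-1.3  0.4  1.1] turn -0.5
```

Emit:
carry_out(series=[[[0, 0, 2], 0], [[0, 0, 2.5], 0]])

```text
clock: 12.78
position: [0.6355, 0.0581, 0.0629]
ee_rot: [-0.0, 0.925, 0.379, -0.009]
contact_force: [-5.6, 1.9, 21.7]
width: 0.0268
```

```bash
python3 - <<'E'
from h import *
go(.635,.0567,.0628,45)
s=cam('side')
R=lambda a,s:cv2.resize(a,None,fx=s,fy=s,interpolation=cv2.INTER_CUBIC)
cv2.imwrite('pics/c6.png',R(s['frame'][150:230,310:400],6))
E
```

```text
t 12.78 pos [635.5  58.1  62.9] ang 44.53 tilt [-0.017 -0.008 -1.   ] w 26.76 F [-5.6  1.9 21.7] q6 -0.79
 shift mm [-1.3  0.7  0.1] turn -0.5
```

View pics/c6.png

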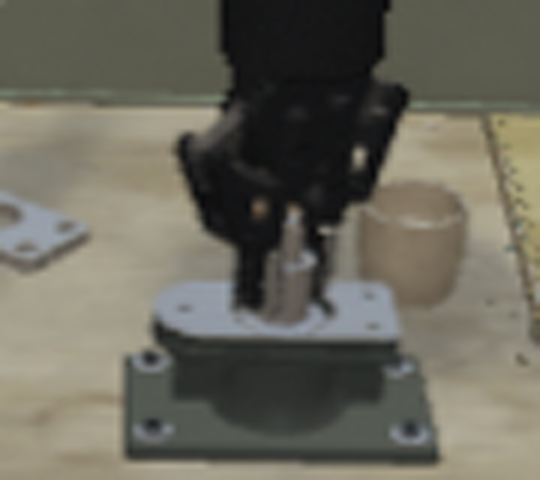

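Crop: spacer seated in the recess (290,290), shaft protruding above; pushing met 21.7 N at exactly the predicted home height. Release and rise.

Emit:
carry_out(series=[[[0, 0, 0], 0], [[0, 0, 0], 0], [[0, 0, 0], 0], [[0, 0, 0], 0], [[0, 0, 0], 0], [[0, 0, 0], 0]], fingers=65)

```text
clock: 13.33
position: [0.635, 0.0564, 0.0623]
ee_rot: [0.001, 0.925, 0.379, -0.01]
contact_force: [-1.1, 1.0, 0.4]
width: 0.0651
```

Emit:
carry_out(series=[[[0, 0, -6], 0], [[0, 0, -10], 0], [[0, 0, -14], 0], [[0, 0, -14], 0], [[0, 0, -14], 0], [[0, 0, -14], 0], [[0, 0, -14], 0], [[0, 0, -10], 0], [[0, 0, 0], 0]])

```text
clock: 14.08
position: [0.6369, 0.0571, 0.1663]
ee_rot: [0.001, 0.925, 0.379, -0.011]
contact_force: [0.4, -0.4, 0.9]
width: 0.0657
```

```bash
python3 - <<'E'
from h import *
go(.4784,.252,.12,53.5)
s=cam('side');d=cam('top')
# spacer top rim check: predicted rim bbox if home
P=np.array([proj(s,(.6355+.014*np.cos(t),.0575+.014*np.sin(t),.088)) for t in np.linspace(0,6.28,60)]);print(P.min(0),P.max(0))
R=lambda a,s:cv2.resize(a,None,fx=s,fy=s,interpolation=cv2.INTER_CUBIC)
cv2.imwrite('pics/c7.png',R(s['frame'][170:230,320:390],8))
E
```

```text
t 14.08 pos [636.9  57.1 166.3] ang 44.56 tilt [-0.02  -0.007 -1.   ] w 65.69 F [ 0.4 -0.4  0.9] q6 -0.79
 shift mm [  24.7 -249.8   47.4] turn -8.9
[351.94233771 189.98999473] [361.88153968 194.4652516 ]
```

View pics/c7.png

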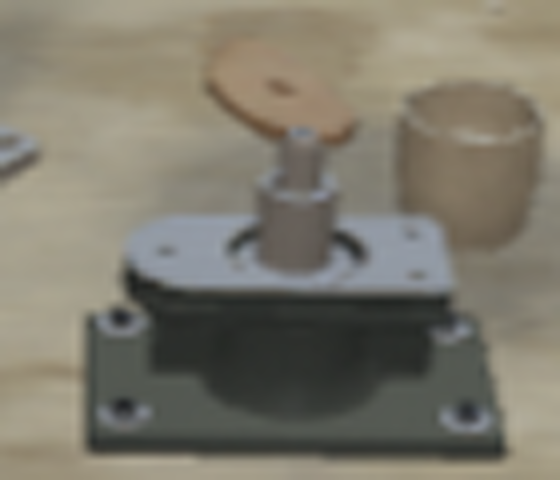

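Crop: spacer stands home and upright (rim at side px 352–362, as predicted), released. On to the cover.

Emit:
carry_out(series=[[[0.8, -8, 0], 0], [[1.4, -14, 0], 0], [[1.4, -14, 0], 0], [[1.4, -14, 0], 0], [[1.4, -14, 0], 0], [[1.4, -14, 0], 0], [[1.4, -14, 0], 0], [[1.4, -14, 0], 0], [[1.4, -14, 0], 0], [[1.4, -14, 0], 0]], fingers=68)

```text
clock: 15.02
position: [0.5386, 0.1724, 0.1604]
ee_rot: [-0.002, 0.925, 0.379, -0.017]
contact_force: [0.5, -0.1, -0.7]
width: 0.068
```

Emit:
carry_out(series=[[[1.4, -14, 0], 0], [[1.4, -14, 0], 0], [[1.4, -14, 0], 0], [[1.4, -14, 0], 0], [[1.4, -14, 0], 0], [[1.4, -14, 0], 0], [[1, -10, 0], 0], [[0, 0, 0], -4.5], [[0, 0, 0], -4.5], [[0, 0, 0], 0]])

```text
clock: 15.85
position: [0.4686, 0.2585, 0.1633]
ee_rot: [-0.004, 0.89, 0.456, -0.016]
contact_force: [-0.9, 0.2, 0.2]
width: 0.068
```

```bash
python3 - <<'E'
from h import *
go(.4784,.252,.08,53.5)
E
```

```text
t 15.85 pos [468.6 258.5 163.3] ang 54.23 tilt [-0.024 -0.021 -0.999] w 68.04 F [-0.9  0.2  0.2] q6 -0.58
 shift mm [ 2.5 13.5 83. ] turn 0.7
```

Emit:
carry_out(series=[[[2, 8, 15], 0], [[2, 7, 20], 0.7], [[0, 0, 20], 0], [[0, 0, 15], 0], [[0, 0, 0], 0], [[0, 0, 0], 0]])

```text
clock: 16.35
position: [0.4826, 0.2545, 0.0928]
ee_rot: [-0.003, 0.895, 0.445, -0.012]
contact_force: [-0.2, 0.8, 0.1]
width: 0.0681
```

```bash
python3 - <<'E'
from h import *
go(.4784,.252,.01,53.5)
E
```

```text
t 16.35 pos [482.6 254.5  92.8] ang 52.86 tilt [-0.019 -0.016 -1.   ] w 68.09 F [-0.2  0.8  0.1] q6 -0.57
 shift mm [-3.  -0.5 82.9] turn -0.6
```

Emit:
carry_out(series=[[[-3, -1, 18], -0.6], [[-1, 0, 20], 0], [[0, 0, 14], 0], [[0, 0, 0], 0], [[0, 0, 0], 0]])

```text
clock: 16.77
position: [0.4823, 0.2536, 0.0449]
ee_rot: [-0.002, 0.894, 0.448, -0.007]
contact_force: [-0.1, -0.1, -0.3]
width: 0.0679
```

```bash
python3 - <<'E'
from h import *
go(.4784,.252,.005,53.5)
E
```

```text
t 16.77 pos [482.3 253.6  44.9] ang 53.2 tilt [-0.01 -0.01 -1.  ] w 67.92 F [-0.1 -0.1 -0.3] q6 -0.58
 shift mm [-3.2 -1.8 40. ] turn -0.3
```

Emit:
carry_out(series=[[[-3, -2, 0], -0.3], [[-1, 0, 8], 0], [[0, 0, 10], 0], [[0, 0, 8], 0], [[0, 0, 4], 0], [[0, 0, 0], 0]])

```text
clock: 17.27
position: [0.4809, 0.2528, 0.0172]
ee_rot: [-0.002, 0.893, 0.45, -0.002]
contact_force: [0.2, 0.4, 0.5]
width: 0.0679
```

```bash
python3 - <<'E'
from h import *
go(.4784,.252,.005,53.5)
s=cam('side')
R=lambda a,s:cv2.resize(a,None,fx=s,fy=s,interpolation=cv2.INTER_CUBIC)
cv2.imwrite('pics/c8.png',R(s['frame'][130:210,270:350],7))
E
```

```text
t 17.27 pos [480.9 252.8  17.2] ang 53.48 tilt [-0.003 -0.005 -1.   ] w 67.92 F [0.2 0.4 0.5] q6 -0.58
 shift mm [-2.1 -1.5 12.2] turn -0.0
```

View pics/c8.png

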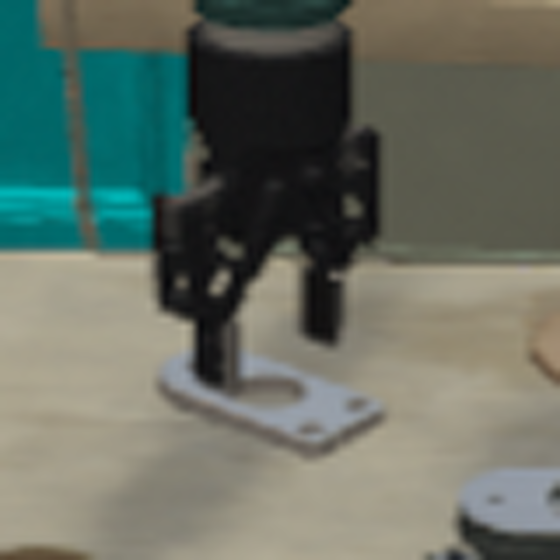

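Crop: cover lying at (270,405), fingers straddling it (near tip at (215,385), far at (320,340)), still above the plate. Centre and lower gently.

Emit:
carry_out(series=[[[-2, -1.5, 0], 0], [[0, 0, 5], 0], [[0, 0, 5], 0], [[0, 0, 3], 0], [[0, 0, 0], 0]])

```text
clock: 17.73
position: [0.4787, 0.2522, 0.0034]
ee_rot: [-0.002, 0.893, 0.45, -0.002]
contact_force: [-0.1, 1.6, 0.4]
width: 0.0681
```

```bash
python3 - <<'E'
from h import *
go(.4784,.252,.000,53.5)
E
```

```text
t 17.73 pos [478.7 252.2   3.4] ang 53.47 tilt [-0.002 -0.005 -1.   ] w 68.11 F [-0.1  1.6  0.4] q6 -0.58
 shift mm [-0.4 -0.1  3.4] turn -0.0
```

Emit:
carry_out(series=[[[0, 0, 1.5], 0], [[0, 0, 1.5], 0]])

```text
clock: 17.9
position: [0.4788, 0.2523, 0.0001]
ee_rot: [-0.002, 0.893, 0.45, -0.002]
contact_force: [0.3, -0.1, -0.8]
width: 0.0675
```

Emit:
carry_out(series=[[[0, 0, 1.5], 0], [[0, 0, 1.5], 0]])

```text
clock: 18.07
position: [0.479, 0.2523, -0.0031]
ee_rot: [-0.002, 0.893, 0.45, -0.002]
contact_force: [-0.6, -0.4, -0.1]
width: 0.0679
```

Emit:
carry_out(series=[[[0, 0, 0.5], 0], [[0, 0, 0], 0], [[0, 0, 0], 0], [[0, 0, 0], 0], [[0, 0, 0], 0], [[0, 0, 0], 0]], fingers=0, squeeze=60)

```text
clock: 18.57
position: [0.4793, 0.2525, -0.0033]
ee_rot: [-0.002, 0.893, 0.45, -0.001]
contact_force: [-0.5, 0.5, -0.0]
width: 0.0539
```

```bash
python3 - <<'E'
from h import *
go(.635,.0567,.000,92)
E
```

```text
t 18.57 pos [479.3 252.5  -3.3] ang 53.47 tilt [-0.001 -0.004 -1.   ] w 53.93 F [-0.5  0.5 -0. ] q6 -0.58
 shift mm [-64.7 241.6  -4.3] turn -38.5
```

Emit:
carry_out(series=[[[0, 0, -4], 0], [[0, 0, -8], 0], [[0, 0, -10], 0], [[0, 0, -12], 0], [[0, 0, -12], 0], [[0, 0, -12], 0], [[0, 0, -12], 0], [[0, 0, -12], 0], [[0, 0, -12], 0], [[0, 0, -12], 0]])

```text
clock: 19.4
position: [0.4771, 0.2512, 0.1107]
ee_rot: [-0.002, 0.893, 0.45, -0.004]
contact_force: [0.1, -0.4, -0.8]
width: 0.0546
```

Emit:
carry_out(series=[[[0, 0, -12], 0], [[0, 0, -12], 0], [[0, 0, -10], -3], [[0, 0, -5], -5], [[0, 0, 0], -6], [[0, 0, 0], -6], [[0, 0, 0], -6], [[0, 0, 0], -6], [[0, 0, 0], -4], [[0, 0, 0], 0]])

```text
clock: 20.23
position: [0.4779, 0.2515, 0.1663]
ee_rot: [0.0, 0.699, 0.715, 0.004]
contact_force: [-0.2, -0.7, -0.9]
width: 0.0544
```

```bash
python3 - <<'E'
from h import *
go(.635,.0567,.140,92)
E
```

```text
t 20.23 pos [477.9 251.5 166.3] ang 91.26 tilt [ 0.005  0.007 -1.   ] w 54.35 F [-0.2 -0.7 -0.9] q6 -1.24
 shift mm [-198.3  152.6   26.3] turn -0.7
```

Emit:
carry_out(series=[[[-4, 3, 0], 0], [[-8, 6.2, 0], 0], [[-8, 6.2, 0], 0], [[-8, 6.2, 0], 0], [[-8, 6.2, 0], 0], [[-8, 6.2, 0], 0], [[-8, 6.2, 0], 0], [[-8, 6.2, 0], 0], [[-8, 6.2, 0], 0], [[-8, 6.2, 0], 0]])

```text
clock: 21.07
position: [0.5437, 0.168, 0.1678]
ee_rot: [0.001, 0.702, 0.712, 0.005]
contact_force: [0.1, -0.4, -0.7]
width: 0.0542
```

Emit:
carry_out(series=[[[-8, 6.2, 0], 0], [[-8, 6.2, 0], 0], [[-8, 6.2, 0], 0], [[-8, 6.2, 0], 0], [[-8, 6.2, 0], 0], [[-8, 6.2, 0], 0], [[-8, 6.2, 0], 0], [[-8, 6.2, 0], 0], [[-8, 6.2, 0], 0], [[0, 0, 0], 0]])

```text
clock: 21.9
position: [0.6086, 0.0867, 0.1674]
ee_rot: [0.002, 0.702, 0.712, 0.004]
contact_force: [-0.2, -0.1, -0.9]
width: 0.0545
```

```bash
python3 - <<'E'
from h import *
go(.635,.0567,.140,92)
E
```

```text
t 21.9 pos [608.6  86.7 167.4] ang 90.77 tilt [ 0.004  0.009 -1.   ] w 54.52 F [-0.2 -0.1 -0.9] q6 -1.56
 shift mm [-30.5  25.8  27.5] turn -1.2
```

Emit:
carry_out(series=[[[-6, 5, 0], -1], [[-7, 6, 0], 0], [[-7, 6, 0], 0], [[-6, 5, 0], 0], [[-4, 3.5, 0], 0], [[0, 0, 0], 0], [[0, 0, 0], 0]])

```text
clock: 22.48
position: [0.6368, 0.0552, 0.167]
ee_rot: [0.0, 0.697, 0.717, 0.004]
contact_force: [0.1, 0.7, -1.7]
width: 0.0545
```

```bash
python3 - <<'E'
from h import *
go(.6353,.0572,.130,92)
F=[cam('side') for _ in range(3)];s=F[0];f=np.mean([a['frame'].astype(float) for a in F],0);np.save('side2.npy',f)
G=[cam('top') for _ in range(3)];np.save('top2.npy',np.mean([a['frame'].astype(float) for a in G],0))
R=lambda a,s:cv2.resize(a,None,fx=s,fy=s,interpolation=cv2.INTER_CUBIC)
cv2.imwrite('pics/c9.png',np.hstack([R(f[140:220,310:400],5),R(np.load('top2.npy')[130:210,265:355],4.0)[:400] if 0 else R(np.load('top2.npy')[130:210,275:335],5)]).clip(0,255).astype(np.uint8))
E
```

```text
t 22.48 pos [636.8  55.2 167. ] ang 91.68 tilt [ 0.006  0.007 -1.   ] w 54.52 F [ 0.1  0.7 -1.7] q6 -1.63
 shift mm [ 1.9 -1.7 37. ] turn -0.3
```

View pics/c9.png

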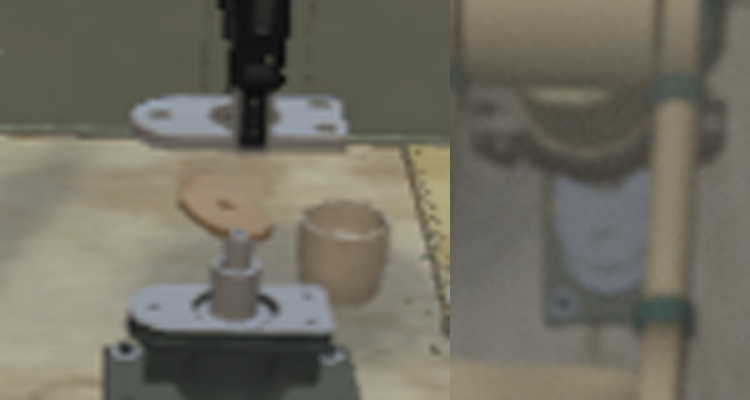

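Crop: cover level above the shaft, rounded end left over the housing's rounded end; holes at side crop (160,114),(322,103),(327,127). Check them numerically against the projection.

```bash
python3 - <<'E'
from h import *
s=cam('side');f=np.load('side2.npy');S=6
def px(c,x0,y0): return (np.array(c)+.5)/S-.5+[x0,y0]
st=manip.get_state();p=st['position']
def pts(cx,cy,z,yaw):
    c,n=np.cos(yaw),np.sin(yaw);return {k:(cx+c*a-n*b,cy+n*a+c*b,z) for k,(a,b) in dict(a=(.046,0),b=(-.042,.017),c=(-.042,-.017)).items()}
def meas(im,x0,x1,y0,y1,lo,hi):
    c=cv2.resize(im[y0:y1,x0:x1],None,fx=S,fy=S,interpolation=cv2.INTER_CUBIC);v=c.mean(2)
    return c,v
def dark(im,u,w,r=2.2):
    x0,y0=int(u)-8,int(w)-8;c=cv2.resize(im[y0:y0+17,x0:x0+17],None,fx=S,fy=S,interpolation=cv2.INTER_CUBIC).mean(2)
    X,Y=int((u-x0+.5)*S),int((w-y0+.5)*S);rx,ry=int(r*S*1.2),int(r*S*.8)
    q=c[Y-ry:Y+ry+1,X-rx:X+rx+1];wt=np.clip(np.percentile(q,70)-q,0,None);yy,xx=np.mgrid[Y-ry:Y+ry+1,X-rx:X+rx+1]
    return px(((wt*xx).sum()/wt.sum(),(wt*yy).sum()/wt.sum()),x0,y0)
print('plate (centre assumed TCP)')
for k,P in pts(p[0],p[1],p[2]+.0133,np.radians(181.7)).items():
    e=proj(s,P);m=dark(f,*{'a':(342,162.8),'c':(374.4,160.6),'b':(375.4,165.4)}[k]);print(k,e.round(2),m.round(2),(plane(s,*m,P[2])-P)[:2]*1000)
print('flange (axis .6353,.0572)')
g=np.load('side2.npy')
for k,P in pts(.6353,.0572,.06,np.radians(182)).items():
    e=proj(s,P);m=dark(g,*{'a':(340.8,201.4),'c':(370.9,199),'b':(371.8,204.3)}[k],1.6);print(k,e.round(2),m.round(2),(plane(s,*m,.06)-P)[:2]*1000)
E
```

```text
plate (centre assumed TCP)
a [342.05 161.69] [341.67 162.43] [-0.98905641 -5.35721341]
b [375.19 164.74] [374.95 165.55] [-1.03260138 -5.59698227]
c [373.98 159.93] [374.   159.88] [0.09682237 0.4043571 ]
flange (axis .6353,.0572)
a [340.21 200.73] [340.32 200.97] [ 0.3432412  -1.41475408]
b [371.61 204.1 ] [371.67 204.18] [ 0.16463142 -0.43280814]
c [370.49 198.49] [370.95 198.78] [ 1.23218056 -1.72664176]
```

Emit:
carry_out(series=[[[1.5, -1, 5], -0.3], [[0, 0, 8], 0], [[0, 0, 8], 0], [[0, 0, 8], 0], [[0, 0, 8], 0], [[0, 0, 5], 0], [[0, 0, 0], 0]])

```text
clock: 23.42
position: [0.6343, 0.0583, 0.12]
ee_rot: [-0.0, 0.694, 0.72, 0.004]
contact_force: [-0.2, 0.5, -1.9]
width: 0.0544
```

```bash
python3 - <<'E'
from h import *
go(.6362,.0570,.068,92)
E
```

```text
t 23.42 pos [634.3  58.3 120. ] ang 92.13 tilt [ 0.006  0.005 -1.   ] w 54.42 F [-0.2  0.5 -1.9] q6 -1.63
 shift mm [-1.7  1.6 52. ] turn 0.1
```

Emit:
carry_out(series=[[[-1, 1.8, 5], 0], [[0, 0, 7], 0], [[0, 0, 7], 0], [[0, 0, 7], 0], [[0, 0, 5], 0], [[0, 0, 0], 0]])

```text
clock: 23.92
position: [0.6368, 0.0572, 0.0851]
ee_rot: [-0.0, 0.694, 0.72, 0.004]
contact_force: [-0.3, 0.6, -2.6]
width: 0.0543
```

```bash
python3 - <<'E'
from h import *
go(.6362,.0570,.068,92)
E
```

```text
t 23.92 pos [636.8  57.2  85.1] ang 92.11 tilt [ 0.006  0.005 -1.   ] w 54.3 F [-0.3  0.6 -2.6] q6 -1.63
 shift mm [-0.3 -0.6 17.1] turn 0.1
```

Emit:
carry_out(series=[[[0, -0.5, 4], 0], [[0, 0, 5], 0], [[0, 0, 4], 0], [[0, 0, 3], 0], [[0, 0, 0], 0], [[0, 0, 0], 0]])

```text
clock: 24.42
position: [0.6366, 0.0574, 0.0676]
ee_rot: [-0.0, 0.694, 0.72, 0.004]
contact_force: [-0.7, 0.5, -1.2]
width: 0.0539
```

```bash
python3 - <<'E'
from h import *
go(.6362,.0570,.068,92)
F=[cam('side') for _ in range(4)];G=[cam('top') for _ in range(4)]
f=np.mean([a['frame'].astype(float) for a in F],0);g=np.mean([a['frame'].astype(float) for a in G],0);np.save('side3.npy',f);np.save('top3.npy',g)
R=lambda a,s:cv2.resize(a,None,fx=s,fy=s,interpolation=cv2.INTER_CUBIC)
cv2.imwrite('pics/c10.png',np.hstack([R(f[170:230,325:385],8),R(g[150:190,290:330],8*1.5)[:480,:310]]).clip(0,255).astype(np.uint8))
go(.6362,.0570,.068,92)
E
```

```text
t 24.42 pos [636.6  57.4  67.6] ang 92.12 tilt [ 0.006  0.005 -1.   ] w 53.91 F [-0.7  0.5 -1.2] q6 -1.63
 shift mm [-0.4 -0.4 -0.4] turn 0.1
t 24.82 pos [636.7  57.3  67.9] ang 92.11 tilt [ 0.006  0.006 -1.   ] w 54.25 F [-0.2  0.9 -1.6] q6 -1.63
 shift mm [-0.3 -0.5 -0.1] turn 0.1
```

View pics/c10.png

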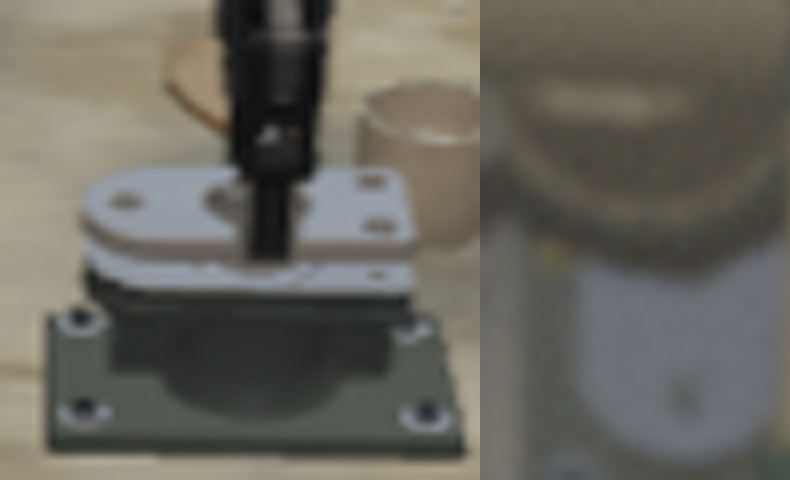

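```bash
python3 - <<'E'
from h import *
d=cam('top');s=cam('side');f=np.load('side3.npy');g=np.load('top3.npy');f0=np.load('side.npy');g0=np.load('top.npy');S=6
def edge(prof,i0,i1): # subpixel 50% crossing of largest step
    x=np.linspace(i0,i1,(i1-i0)*20+1);p=np.interp(x,np.arange(len(prof)),prof);k=(p.max()+p.min())/2
    c=np.nonzero(np.diff(np.sign(p-k)))[0];return x[c].round(2)
def dark(im,u,w,rx,ry):
    x0,y0=int(u)-8,int(w)-8;c=cv2.resize(im[y0:y0+17,x0:x0+17],None,fx=S,fy=S,interpolation=cv2.INTER_CUBIC).mean(2)
    X,Y=int((u-x0+.5)*S),int((w-y0+.5)*S);rx,ry=int(rx*S),int(ry*S)
    q=c[Y-ry:Y+ry+1,X-rx:X+rx+1];wt=np.clip(np.percentile(q,70)-q,0,None);yy,xx=np.mgrid[Y-ry:Y+ry+1,X-rx:X+rx+1]
    return (np.array([(wt*xx).sum(),(wt*yy).sum()])/wt.sum()+.5)/S-.5+[x0,y0]
print('TOP flange a',plane(d,*dark(g0,306.7,183.2,1.5,1.5),.06).round(4),'plate a',plane(d,*dark(g,306.5,182.6,2.6,2.6),.082).round(4))
# sides in top view, bluish channel, rows 174..178 (y extents)
for nm,im,z in(('flange',g0,.06),('plate',g,.082)):
    pr=(im[...,0]-im[...,2])[174:178].mean(0);e1=edge(pr,296,304);e2=edge(pr,309,318)
    print(nm,'sides',e1,e2,[plane(d,e,175.5,z)[1].round(4) for e in (*e1,*e2)])
print('SIDE: plate holes (top face z .082)')
for k,u,w in(('a',340.7,195),('c',371.4,192.6),('b',372.3,198)):
    m=dark(f,u,w,3,1.5);print(k,m.round(2),plane(s,*m,.082).round(4))
for k,u,w in(('a',340.8,201.4),('c',370.9,199),('b',371.8,204.3)):
    m=dark(f0,u,w,2,1.2);print('thread',k,m.round(2),plane(s,*m,.06).round(4))
E
```

```text
TOP flange a [0.5896 0.0549 0.06  ] plate a [0.5884 0.054  0.082 ]
flange sides [297.4] [315.55] [np.float64(0.0845), np.float64(0.0281)]
plate sides [297.5] [314.95] [np.float64(0.0825), np.float64(0.0292)]
SIDE: plate holes (top face z .082)
a [340.33 194.8 ] [0.589  0.0498 0.082 ]
c [371.04 192.19] [0.6765 0.0725 0.082 ]
b [372.08 198.06] [0.6773 0.0363 0.082 ]
thread a [340.31 200.97] [0.5896 0.0542 0.06  ]
thread c [370.96 198.79] [0.6779 0.0739 0.06  ]
thread b [371.67 204.21] [0.678  0.0411 0.06  ]
```

Emit:
carry_out(series=[[[0.5, 1, 0], 0], [[0, 0, 0], 0], [[0, 0, 0], 0], [[0, 0, 0], 0]])

```text
clock: 25.25
position: [0.6378, 0.058, 0.0679]
ee_rot: [0.0, 0.694, 0.72, 0.004]
contact_force: [0.9, -0.5, -1.9]
width: 0.0543
```

```bash
python3 - <<'E'
from h import *
go(.6374,.0578,.068,92)
E
```

```text
t 25.25 pos [637.8  58.   67.9] ang 92.11 tilt [ 0.006  0.006 -1.   ] w 54.26 F [ 0.9 -0.5 -1.9] q6 -1.63
 shift mm [-0.2 -0.4 -0.1] turn 0.1
```

```bash
python3 - <<'E'
from h import *
print(manip.sign_off())
E
```

```text
the job is handed in; nothing more can be done
None
```

I handed the job in at 25.3 s with the spacer home and released, and the cover held level over the housing. No verdict came back.

- **Spacer:** I gripped the steel spacer twice, 90° apart, to centre it, then slid it down the shaft. It met firm resistance (21.7 N) at the predicted home height. I let it go there, and a side view afterwards showed it upright, with its rim within about half a pixel of the expected position sideways.
- **Cover:** It is held with 60 N, with a tool tilt under 0.01 rad and only the plate's weight on the wrist. The underside is about 11 mm above the flange, worked out from the tool height.
- **Hole alignment:** The last camera check put the holes 0.6–1.4 mm (x) and about 0.5–0.9 mm (y, top view) off the threads. I then corrected by about 1 mm in x and 0.6 mm in y, but did not measure again in the images.
- **Disagreement:** The side camera showed the holes 1.4–4.8 mm off in y. I put this down to looking obliquely through the thick holes, and relied on the top view and the centring grip instead.
- **Other things on the table:** I moved nothing else on purpose, but did not measure the cups and rib again at the end.

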